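Nudge the mask frame onto its locating pins

ROBOT

A 6-joint arm with a two-finger parallel gripper is mounted at the origin on the work surface. World frame = base frame: x ahead of the robot, y to its left, z up, the work surface at z = 0. Lengths are in mm, angles in degrees, forces in N, time in s.
With the tool pointing down it reaches from about 350 to 850 mm from the base axis. Payload 8.1 kg.
Tool frame: the origin (TCP) lies at the very end of the fingers, on their centre line; the grasp point (between the pads) lies 19 mm behind it (pinch_z is the z of the grasp point in the tool frame, in mm); z points along the fingers, y is the direction in which the jaws open and shut (so a half turn about z gives the same grasp; the last joint's range is limited). The gripper opens to 85 mm and grips with 20 to 120 N. Pads are 22 mm wide; open, the fingers measure 114 mm over their backs; the gripper's body (76 mm by 85 mm) begins 54 mm behind the grasp point. The pads swing forward as they close: fully open they stand 13 mm farther back than shut.
Start: joints at [67.586, 7.471, 85.268, -0, 87.261, -4.893], TCP at [180.612, 572.175, 231.292] pointing down, gripper open.
Joint ranges: [-169.43, 169.43], [-51.17, 129.36], [1.28, 143.12], [-76.62, 256.62], [0, 156.53], [-152.29, 152.29]. Speed limits (degrees/s): [136.94, 136.94, 159.86, 180, 180, 180].

INTERFACE

Orientations are given as [roll, pitch, yaw] about the fixed x, y, z axes, in that order (R = Rz(yaw) Ry(pitch) Rx(roll)).
In Python, from bench import * gives the robot as it stands.
- The arm moves only by the shell command python3 -m creep 'ROWS' [FORCE]. ROWS is a JSON object of lists of equal length, an entry for each row: "translation": the shift along the tool's x, y, z in mm, a list of three; "rotation": the turn, a rotation vector about the tool's x, y, z in rad, a list of three; "claw": the finger opening in mm, from 0 to 85.4. In form: {"translation": [[dx, dy, dz], ...], "rotation": [[ax, ay, az], ...], "claw": [claw, ...]}. A call has 1 to 10 rows; each row shifts and turns the commanded pose from where the row before left it, along the tool's axes as they then stand; what a row does not reach is not made up. A row lasts 1/10 s, in which the tool goes at most 50 mm and 8.59 degrees, less where a joint would pass 70% of its speed; a pose out of reach is approached as far as the arm can. A call is refused whole if a number of a shift passes 50 or a number of a turn 0.15, either way. A call with a gripper value outside its range is refused whole. The fingers move at their own pace and stop on an object; FORCE is the grip in N (left out, the last holds). Time passes only in rows, so rows that do not move let the fingers close. It gives the time, the measured TCP pose, the force and the opening at its end, in the units of the state.
- sense(): the state, without advancing time (a new reading comes with each control period).
- snapshot(name): name is "scene" or "top" or "wrist"; returns a dict with "frame" (480x640x3 uint8, red, green, blue), "intrinsics" (3x3 intrinsics, pixels), "extrinsics" (4x4, takes a point from camera to world coordinates). Camera axes: x right, y up, looking along -z (the intrinsics and any distortion apply to the point x, -y, -z); pixel columns grow to the right and rows downward; lengths in mm; the calibration is good to about 2 mm. A picture is of the moment at which its call begins. There is no depth.
- hand_in(): hands the job in, once; it reports no verdict.
The state is a dict: "time": time; "joint_pos": joint angles; "qd": joint speeds; "joint_efforts": joint torques, N m; "tool_pos": TCP position; "tcp_rot": TCP orientation; "ft_force": force on the tool from outside, world axes, zero at the start; "wrist_torque": the same for the moment, N m; "finger_gap": finger opening in mm.
Only numpy, scipy, OpenCV 4.12 (cv2) and the standard library are available. Lean on these libraries where they do the work, as an engineer would, in place of code of your own. Each camera call takes 0.05 s, during which the arm holds its last target.

TASK

The mask frame is lying askew on top of the fixture's two locating pins. Without picking it up, push it by its edges with the fingertips, up to the fence and along it, until its two holes drop over the two pins and it lies flat on the fixture base. Do not touch the glass, leave the other things where they are, and finish with the hand clear.

Things in the scene. Friction and masses are not known exactly. Their poses are not given: they have to be found in the camera images.
- mask_frame: mask frame: loose flat aluminium plate, 120 mm (x) by 180 mm (y) by 8 mm, about 0.5 kg, with a glazed window and two 12 mm holes near its far long edge. Origin at the centre of its underside, x towards the holed edge, y left. At first its holed edge is propped on the pins (5 degrees), its near edge on the base. It slides when pushed at its edges and drops flat when the holes meet the pins
- mask_glass: the glass mask fixed in the frame's window, 64 mm (x) by 104 mm (y), its top 1.5 mm below the frame's top; not to be touched. Same origin and axes as the mask frame; the glass is centred 12 mm to -x of that origin
- hole_left (a point): centre of the frame's left hole at the underside: 35 mm to +x and 45 mm to +y of the frame's origin
- hole_right (a point): centre of the frame's right hole at the underside: 35 mm to +x and 45 mm to -y of the frame's origin
- fixture: fixture, fixed on the black breadboard: grey base slab 230 mm (x) by 320 mm (y) by 10 mm, its top 22 mm above the table. Origin at the centre of its underside (12 mm above the table), x away from the robot towards the fence, y left. The frame is in place when its origin is at x = -10 mm, y = 0 of the fixture, turned the same way, flat on the base; at first it is 14 to 22 mm nearer and up to 32 mm left or right
- fence (a point): middle of the near face of the fence at its top edge: a fixed straight steel bar along the fixture's y on the base, 240 mm long, 15 mm thick, 20 mm high; near face at x = +50.5 mm of the fixture. It squares the frame: in place, the frame's holed edge is 0.5 mm from it. Two dark lines across its top mark the pins' y
- pin_left (a point): tip of the left locating pin, hidden under the frame at first: fixed, 9 mm thick, cone-tipped, 9 mm tall above the base, at x = +25, y = +45 mm of the fixture
- pin_right (a point): tip of the right locating pin, the same at x = +25, y = -45 mm of the fixture
- bottle: bystander: closed amber bottle, 60 mm across, 150 mm tall, standing on the breadboard left of the fixture; origin at the centre of its foot
- wafer_box: bystander: flat round white plastic wafer box, 76 mm across, 16 mm tall, on the breadboard at the left; origin at the centre of its foot
- loupe: bystander: grey metal cylindrical magnifier, 42 mm across, 40 mm tall, on the breadboard at the right; origin at the centre of its foot
- driver: bystander: screwdriver, 170 mm long, lying on the breadboard at the right; origin at the middle of its length
- post: bystander: steel post 13 mm thick on a 24 mm foot, 50 mm tall, standing on the fixture base behind the fence; origin at the centre of its foot
- thumb_nut: bystander: brass thumb nut 18 mm across, 18 mm tall, standing on the fixture base behind the fence; origin at the centre of its foot
- spacer: bystander: plain steel spacer 14 mm across, 18 mm tall, standing on the fixture base beside its left edge, about 149 mm left of the fixture's centre line and 40 mm beyond its middle; origin at the centre of its foot
Not all that is in view belongs to the job. What is shaped like the mask_frame but purple is not meant.

How it is judged:
By the outcome, as a careful person would: the job done as asked, in the order asked, and still so for the second after the job is handed in, with the robot touching nothing.
It also fails if it takes over 48 s, if anything falls off the work surface, if the arm or the gripper's body presses on something with over 40 N, if the wrist force passes 120 N, or if a joint passes its speed limit or range.

## Working session

There is one attempt and no reset: what is moved stays moved. The work goes in short steps, Python scripts to look and compute and a shell command to move; the robot and the scene stay as the last step left them, time stands still between calls to the robot, and variables do not carry over. Pictures are saved under pics/ and viewed, and the job is handed in when it is done.

```bash
ls; mkdir -p pics
python3 - <<'E'
from bench import *
import cv2,pickle
d={}
for n in ["scene","top","wrist"]:
    s=snapshot(n); d[n]=s
    cv2.imwrite(f"pics/{n}0.png",s["frame"][:,:,::-1])
    print(n,s["intrinsics"].tolist(),s["extrinsics"].round(4).tolist(),[k for k in s])
pickle.dump(d,open("s0.pkl","wb"))
print(sense())
E
```

```text
pics
scene [[571.1135607205485, 0.0, 322.0731263175135], [0.0, 571.1135607205485, 233.17681002904746], [0.0, 0.0, 1.0]] [[0.8219, -0.4032, 0.4024, 932.0047], [0.5694, 0.6047, -0.5569, -655.4286], [-0.0188, 0.6868, 0.7266, 906.2888], [0.0, 0.0, 0.0, 1.0]] ['frame', 'intrinsics', 'extrinsics']
top [[611.1350832655191, 0.0, 296.00554138293427], [0.0, 611.1350832655191, 238.1784359923041], [0.0, 0.0, 1.0]] [[0.0101, 0.9867, -0.1622, 283.287], [-0.9999, 0.0118, 0.0096, -4.448], [0.0113, 0.1621, 0.9867, 1257.3444], [0.0, 0.0, 0.0, 1.0]] ['frame', 'intrinsics', 'extrinsics']
wrist [[381.46145836334, 0.0, 317.1560573394042], [0.0, 381.46145836334, 233.76098236897468], [0.0, 0.0, 1.0]] [[0.3006, -0.907, -0.2951, 103.2619], [0.9538, 0.2849, 0.0957, 595.2381], [-0.0027, -0.3102, 0.9507, 372.6883], [0.0, 0.0, 0.0, 1.0]] ['frame', 'intrinsics', 'extrinsics']
{'time': 0.15, 'joint_pos': array([ 6.75863368e+01,  7.50717995e+00,  8.53146493e+01, -1.09266514e-03,
        8.72627366e+01, -4.89513805e+00]), 'qd': array([ 0.05309266, -0.08167713, -0.16150862,  0.11264799,  0.02579337,
        0.06638396]), 'joint_efforts': array([ 5.01342092e-04, -5.70060468e+01, -5.01162744e+01, -2.01456260e-04,
        9.50161018e-03, -3.83746112e-05]), 'tool_pos': array([180.45023842, 571.7714087 , 230.46729835]), 'tcp_rot': array([-1.79915649e+02, -6.12884378e-03,  1.62481523e+02]), 'ft_force': array([0.16447739, 0.11770807, 1.40688282]), 'wrist_torque': array([-0.03286769,  0.05355128, -0.02370813]), 'finger_gap': 85.44862311993482}
```

View pics/scene0.png

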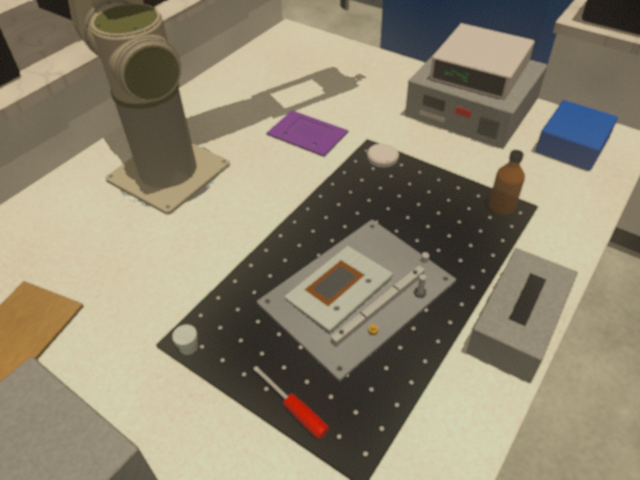

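View pics/top0.png

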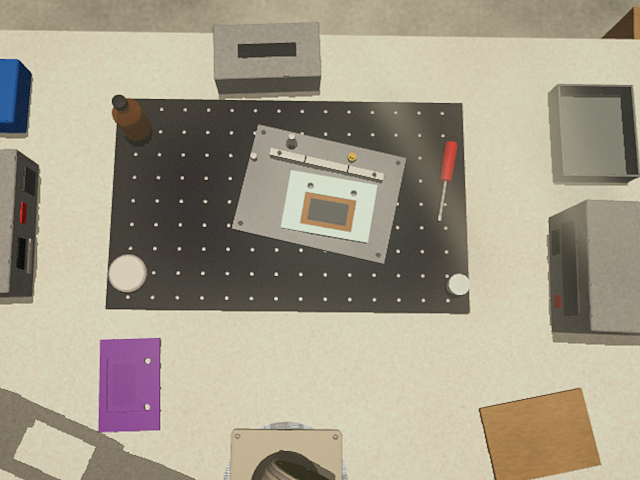

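View pics/wrist0.png

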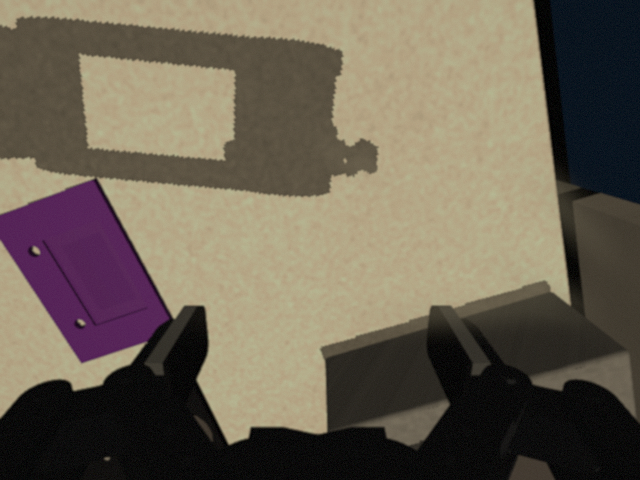

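The mask frame is the pale plate with the orange-rimmed window: top image (328,207), scene image (338,287). The purple plate at top (130,385) is the decoy. The fence bar runs from (270,153) to (382,178) in top, with its dark pin lines at about (305,160) and (348,170). Next I'll check close crops and get rough poses.

```bash
cat > h.py <<'E'
import numpy as np,cv2,pickle
def ray(s,u,v):
    K=s["intrinsics"];T=s["extrinsics"]
    d=np.linalg.inv(K)@np.array([u,v,1.]);d=np.array([d[0],-d[1],-d[2]])
    return T[:3,3],T[:3,:3]@d
def onz(s,u,v,z):
    o,d=ray(s,u,v);return o+d*(z-o[2])/d[2]
def proj(s,p):
    T=s["extrinsics"];q=T[:3,:3].T@(np.asarray(p,float)-T[:3,3]);q=s["intrinsics"]@np.array([q[0],-q[1],-q[2]]);return q[:2]/q[2]
def tri(obs):
    A=np.zeros((3,3));b=np.zeros(3)
    for s,u,v in obs:
        o,d=ray(s,u,v);d=d/np.linalg.norm(d);P=np.eye(3)-np.outer(d,d);A+=P;b+=P@o
    p=np.linalg.solve(A,b);return p
def crop(s,x0,y0,x1,y1,f,name):
    im=s["frame"][y0:y1,x0:x1,::-1]
    im=cv2.resize(im,None,fx=f,fy=f,interpolation=cv2.INTER_CUBIC);cv2.imwrite(name,im)
E
python3 - <<'E'
from h import *
d=pickle.load(open("s0.pkl","rb"))
crop(d["top"],220,110,420,270,4,"pics/topc.png")
crop(d["scene"],250,210,460,380,3.8,"pics/scenec.png")
E
```

```text
(no output)
```

View pics/topc.png

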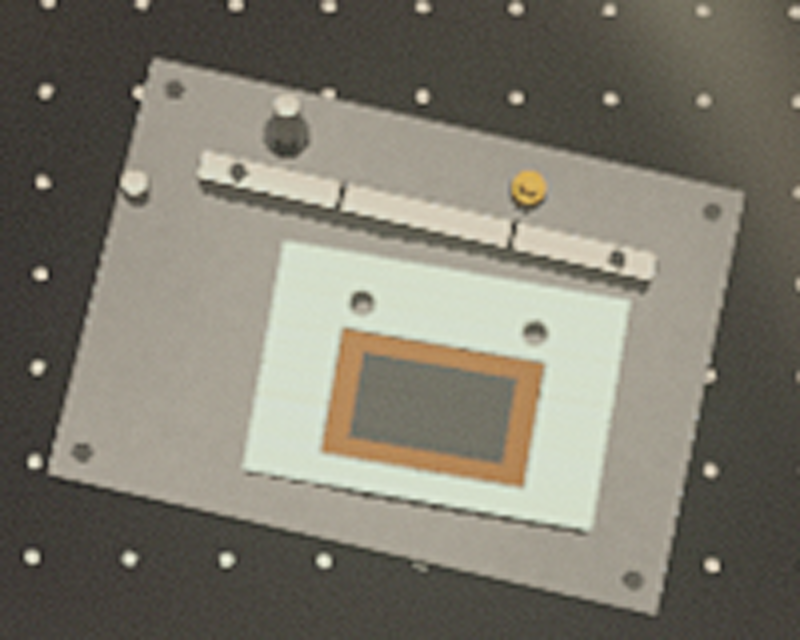

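View pics/scenec.png

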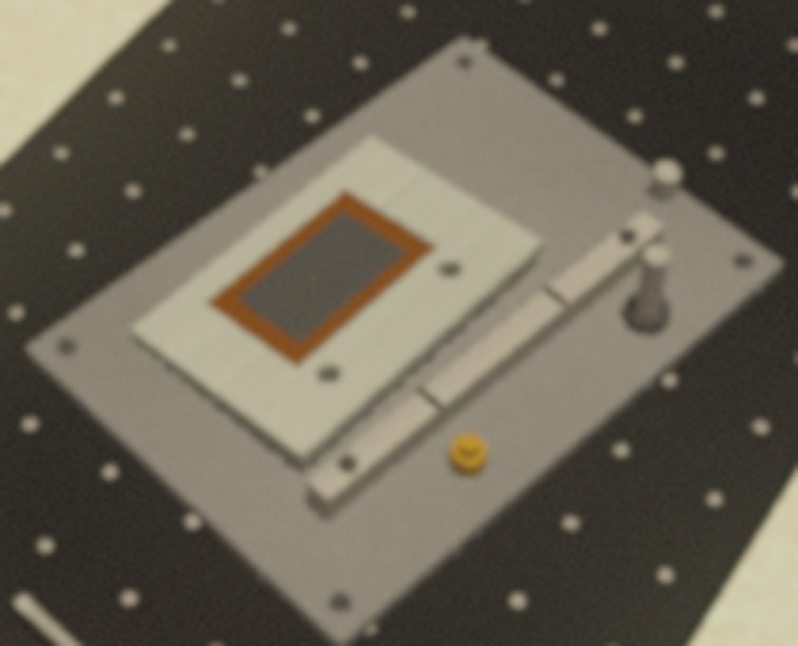

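The crops confirm the choice: a pale frame with an orange-rimmed window and two holes on the fence side, lying right of and short of its place. Now the poses from corners.

Run:
```python
from h import *
from bench import *
d=pickle.load(open("s0.pkl","rb"));t,s=d["top"],d["scene"]
T=lambda p:(220+(p[0]+.5)/4-.5,110+(p[1]+.5)/4-.5)
S=lambda p:(250+(p[0]+.5)/3.8-.5,210+(p[1]+.5)/3.8-.5)
base=dict(FL=((152,58),(783,262)),FR=((744,193),(341,643)),NR=((657,613),(27,347)),NL=((50,474),(468,38)),
 fenceFLtop=((203,150),(640,210)),fl1=((340,205),(555,300)),
 fr=((513,245),(428,408)))
fr=dict(FL=((283,241),(543,240)),FR=((630,299),(302,462)),NR=((593,530),(133,326)),NL=((245,470),(371,135)),hL=((361,302),(450,269)),hR=((535,332),(329,373)))
P={}
for k,(a,b) in {**{"b"+k:v for k,v in base.items()},**{"f"+k:v for k,v in fr.items()}}.items():
    p=tri([(t,*T(a)),(s,*S(b))]);P[k]=p
    print(k,p.round(1), "onz top",onz(t,*T(a),22 if k[0]=="b" else 30).round(1))
c=sum(onz(t,*T(base[k][0]),22) for k in["FL","FR","NR","NL"])/4
import math
B={k:onz(t,*T(base[k][0]),22) for k in["FL","FR","NR","NL"]}
ex=B["FL"]-B["NL"]+B["FR"]-B["NR"];ey=B["FL"]-B["FR"]+B["NL"]-B["NR"]
print("centre",c,math.degrees(math.atan2(ex[1],ex[0])),math.degrees(math.atan2(-ey[0],ey[1])),np.linalg.norm(ex)/2,np.linalg.norm(ey)/2)
# holes, frame
ex=P["fFL"]-P["fNL"]+P["fFR"]-P["fNR"];ey=P["fFL"]-P["fFR"]+P["fNL"]-P["fNR"]
print("frame c",sum(P["f"+k] for k in["FL","FR","NR","NL"])/4,math.degrees(math.atan2(ex[1],ex[0])),math.degrees(math.atan2(-ey[0],ey[1])))
for n in["bottle"]:pass
for nm,(u,v) in dict(box=(127,273),loupe=(459,284),driver=(446,180)).items(): print(nm,onz(t,u,v,12))
print(sense()["tool_pos"],sense()["tcp_rot"])
```

```text
bFL [730.6  67.7  20.6] onz top [729.4  67.1  22. ]
bFR [ 661.4 -244.1   20.4] onz top [ 659.8 -244.7   22. ]
bNR [ 438.5 -195.2   21.4] onz top [ 437.5 -196.    22. ]
bNL [508.1 116.8  19.7] onz top [505.7 114.9  22. ]
bfenceFLtop [666.   35.7  53.2] onz top [679.3  39.3  22. ]
bfl1 [648.5 -31.1  34.8] onz top [650.5 -32.8  22. ]
bfr [ 629.2 -120.8   31.7] onz top [ 630.1 -123.3   22. ]
fFL [626.5  -2.7  39.2] onz top [628.4  -3.2  30. ]
fFR [ 598.7 -181.7   35.9] onz top [ 599.8 -183.    30. ]
fNR [ 479.8 -161.1   31.7] onz top [ 478.6 -162.7   30. ]
fNL [508.6  15.7  30.3] onz top [507.5  14.8  30. ]
fhL [595.5 -43.1  35.9] onz top [596.4 -43.9  30. ]
fhR [ 580.7 -132.4   36.8] onz top [ 581.7 -133.7   30. ]
centre [583.0911808 -64.687027   22.       ] -12.192272822808794 -12.478392660929467 228.21674505004813 318.8848574375944
frame c [553.40361223 -82.43392752  34.27296754] -9.373555821627134 -9.024620265887503
box [411.86774482 327.47116067  12.        ]
loupe [ 396.95057792 -350.99508515   12.        ]
driver [ 615.79260477 -330.84050856   12.        ]
[180.45023842 571.7714087  230.46729835] [-1.79915649e+02 -6.12884378e-03  1.62481523e+02]
```

Fixture is at about (583.5, -64.3), yaw -12.35°. The frame is turned about +3° on it, roughly 15 mm near and 24 mm right of its place. I'll turn the tool to yaw -12.35 so that tool x is fixture +x and tool y is fixture -y, with fingers shut.

```bash
Z='[0,0,0],[0,0,0],[0,0,0],[0,0,0],[0,0,0],[0,0,0],[0,0,0],[0,0,0],[0,0,0],[0,0,0]' 
python3 -m creep '{"translation":[[0,0,0],[0,0,0],[0,0,0],[0,0,0],[0,0,0],[0,0,0],[0,0,0],[0,0,0],[0,0,0],[0,0,0]],"rotation":[[0,0,0.15],[0,0,0.15],[0,0,0.15],[0,0,0.15],[0,0,0.15],[0,0,0.15],[0,0,0.15],[0,0,0.15],[0,0,0.15],[0,0,0.15]],"claw":[0,0,0,0,0,0,0,0,0,0]}' 20
python3 -m creep '{"translation":[[0,0,0],[0,0,0],[0,0,0],[0,0,0],[0,0,0],[0,0,0],[0,0,0],[0,0,0],[0,0,0],[0,0,0]],"rotation":[[0,0,0.15],[0,0,0.15],[0,0,0.15],[0,0,0.15],[0,0,0.15],[0,0,0.15],[0,0,0.15],[0,0,0.15],[0,0,0.15],[0,0,0.15]],"claw":[0,0,0,0,0,0,0,0,0,0]}'
python3 -m creep '{"translation":[[0,0,0],[0,0,0]],"rotation":[[0,0,0.051],[0,0,0]],"claw":[0,0]}'
```

```text
time: 1.15
tool_pos: [180.5, 571.9, 230.8]
tcp_rot: [-180.0, 0.0, 76.2]
ft_force: [0.5, -0.0, -0.1]
finger_gap: -0.0
time: 2.15
tool_pos: [234.6, 542.2, 227.8]
tcp_rot: [-178.2, 3.5, -3.2]
ft_force: [0.2, 0.3, 0.2]
finger_gap: 0.4
time: 2.35
tool_pos: [247.9, 533.3, 226.2]
tcp_rot: [-178.0, 4.2, -5.3]
ft_force: [-0.6, 0.1, -0.2]
finger_gap: 0.1
```

```bash
python3 -m creep '{"translation":[[24,38,0],[24,38,0],[24,38,0],[24,38,0],[24,38,0],[24,38,0],[24,38,0]],"rotation":[[0,0,0],[0,0,0],[0,0,0],[0,0,0],[0,0,0],[0,0,0],[0,0,0]],"claw":[0,0,0,0,0,0,0]}'
python3 -c "
from bench import *
s=sense();print(s['joint_pos'],s['tool_pos'],s['tcp_rot'])"
```

```text
time: 3.05
tool_pos: [389.0, 254.6, 205.2]
tcp_rot: [-177.9, 4.1, -4.9]
ft_force: [0.6, -0.2, -0.3]
finger_gap: 0.1
[ 23.86520508 -10.93249388 106.15178489   3.8094846   87.42994259
 118.57605588] [388.98197423 254.55376379 205.20687168] [-177.93449179    4.1475483    -4.89496468]
```

```bash
cat > need.py <<'E'
from h import *
from bench import *
from scipy.spatial.transform import Rotation as R
import sys
def need(p,yaw=-12.35):
    s=sense();A=R.from_euler('xyz',s['tcp_rot'],degrees=True);B=R.from_euler('xyz',[180,0,yaw],degrees=True)
    print('trans(cur tool)',A.inv().apply(np.array(p)-s['tool_pos']).round(1),'rot',(A.inv()*B).as_rotvec().round(4),'trans(target axes)',B.inv().apply(np.array(p)-s['tool_pos']).round(1))
if __name__=="__main__": need([float(a) for a in sys.argv[1:4]])
E
python3 need.py 560 -75 230
```

```text
trans(cur tool) [196.2 312.1 -50.4] rot [-0.0313  0.0746  0.1287] trans(target axes) [237.5 285.3 -24.8]
```

```bash
python3 -m creep '{"translation":[[0,0,0],[29.6,35.6,-3],[29.6,35.6,-3],[29.6,35.6,-3],[29.6,35.6,-3],[29.6,35.6,-3],[29.6,35.6,-3],[29.6,35.6,-3],[29.6,35.6,-4],[0,0,0]],"rotation":[[-0.0313,0.0746,0.1287],[0,0,0],[0,0,0],[0,0,0],[0,0,0],[0,0,0],[0,0,0],[0,0,0],[0,0,0],[0,0,0]],"claw":[0,0,0,0,0,0,0,0,0,0]}'
python3 - <<'E'
from need import *
need([560,-75,230])
s=snapshot("wrist");pickle.dump(s,open("w1.pkl","wb"));cv2.imwrite("pics/w1.png",s["frame"][:,:,::-1])
E
```

```text
time: 4.05
tool_pos: [561.0, -77.6, 229.8]
tcp_rot: [179.9, 0.0, -12.5]
ft_force: [0.3, 0.9, 0.1]
finger_gap: -0.0
trans(cur tool) [-1.5 -2.3 -0.2] rot [ 0.0016  0.0004 -0.0032] trans(target axes) [-1.5 -2.3 -0.2]
```

View pics/w1.png

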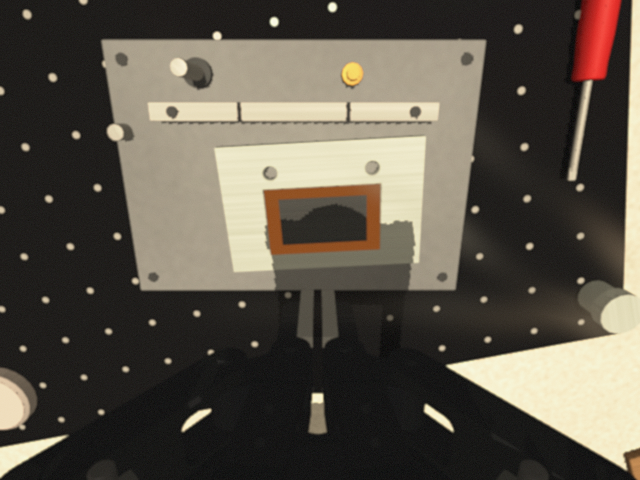

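The wrist picture shows the base corners at (103,40), (486,40), (457,290) and (141,290). Frame corners are at (215,148), (425,136), (418,263) and (234,271). The fence pin lines are at columns 239 and 348, row ~110, and the holes at (270,173) and (372,168).

```bash
cat > meas.py <<'E'
from h import *
import math
def fix(P): # P dict FL FR NR NL
    c=sum(P.values())/4
    ex=P["FL"]-P["NL"]+P["FR"]-P["NR"];ey=P["FL"]-P["FR"]+P["NL"]-P["NR"]
    return c,math.degrees(math.atan2(ex[1],ex[0])),math.degrees(math.atan2(-ey[0],ey[1])),np.linalg.norm(ex)/2,np.linalg.norm(ey)/2
def tofix(c,yaw,p):
    a=math.radians(yaw);d=np.asarray(p)-c;return np.array([d[0]*math.cos(a)+d[1]*math.sin(a),-d[0]*math.sin(a)+d[1]*math.cos(a),p[2]])
E
python3 - <<'E'
from meas import *
w=pickle.load(open("w1.pkl","rb"))
B={k:onz(w,*v,22) for k,v in dict(FL=(103,40),FR=(486,40),NR=(457,290),NL=(141,290)).items()}
c,y1,y2,lx,ly=fix(B);print(c.round(1),y1,y2,lx,ly)
for k,(u,v,z) in dict(fFL=(215,148,39.7),fFR=(425,136,39.7),fNR=(418,263,30),fNL=(234,271,30),hL=(270,173,37.5),hR=(372,168,37.5),mL=(239,112,42),mR=(348,112,42),fenceTopNear=(294,121,42),tcp=(0,0,0)).items():
    p=onz(w,u,v,z);print(k,p.round(1),tofix(c,y2,p).round(1))
d=pickle.load(open("s0.pkl","rb"))
print("fixture corner heights vs top: ")
T=lambda p:(220+(p[0]+.5)/4-.5,110+(p[1]+.5)/4-.5)
for k,a,b in[("FL",(152,58),(103,40)),("FR",(744,193),(486,40)),("NR",(657,613),(457,290)),("NL",(50,474),(141,290))]:print(k,tri([(d["top"],*T(a)),(w,*b)]).round(1))
E
```

```text
[582.6 -65.2  22. ] -12.422389142174886 -12.533794456792993 228.82595994414487 318.7930672751607
fFL [625.3  -4.2  39.7] [28.5 68.8 39.7]
fFR [ 596.3 -180.6   39.7] [  38.4 -109.6   39.7]
fNR [ 477.7 -160.8   30. ] [ -81.6 -116.1   30. ]
fNL [508.4  15.4  30. ] [-89.9  62.6  30. ]
hL [594.2 -44.2  37.5] [ 6.8 23.  37.5]
hR [ 579.1 -132.3   37.5] [ 11.1 -66.3  37.5]
mL [648.9 -32.8  42. ] [57.8 46.1 42. ]
mR [ 629.5 -120.5   42. ] [ 57.8 -43.8  42. ]
fenceTopNear [632.2 -75.3  42. ] [50.7  0.9 42. ]
tcp [782.2 148.8   0. ] [148.4 252.2   0. ]
fixture corner heights vs top: 
FL [730.3  67.2  17.6]
FR [ 660.  -244.8   21.4]
NR [ 437.2 -196.    24.3]
NL [505.8 115.1  22.7]
```

```bash
cat > fx.py <<'E'
from need import *
import math
C=np.array([582.8,-65.0]);Y=-12.45
def w(x,y):
    a=math.radians(Y);return C+[x*math.cos(a)-y*math.sin(a),x*math.sin(a)+y*math.cos(a)]
def cur():
    s=sense();a=math.radians(Y);d=s['tool_pos'][:2]-C
    print('t',round(s['time'],2),'fix',(d[0]*math.cos(a)+d[1]*math.sin(a)).round(2),(-d[0]*math.sin(a)+d[1]*math.cos(a)).round(2),'z',s['tool_pos'][2].round(2),'F',s['ft_force'].round(1),'rot',s['tcp_rot'].round(2))
if __name__=="__main__":
    cur()
    if len(sys.argv)>1:
        x,y,z=map(float,sys.argv[1:4]);need([*w(x,y),z],Y)
E
python3 fx.py -107 -20 60
```

```text
t 4.1 fix -20.06 -14.89 z 229.47 F [-0.1  0.6 -0.5] rot [ 1.7998e+02  1.0000e-01 -1.2490e+01]
trans(cur tool) [-86.6   5.1 169.6] rot [ 0.0003  0.0018 -0.0008] trans(target axes) [-86.9   5.1 169.5]
```

```bash
python3 -m creep '{"translation":[[-21.7,1.3,42],[-21.7,1.3,42],[-21.7,1.3,42],[-21.7,1.3,42],[0,0,15],[0,0,10],[0,0,5],[0,0,0]],"rotation":[[0,0,0],[0,0,0],[0,0,0],[0,0,0],[0,0,0],[0,0,0],[0,0,0],[0,0,0]],"claw":[0,0,0,0,0,0,0,0]}'
python3 - <<'E'
from fx import *
cur()
s=snapshot("wrist");cv2.imwrite("pics/w2.png",s["frame"][:,:,::-1])
E
```

```text
time: 4.9
tool_pos: [474.0, -59.7, 32.5]
tcp_rot: [-180.0, 0.0, -12.3]
ft_force: [0.6, -0.5, 0.9]
finger_gap: -0.2
t 4.9 fix -107.38 -18.28 z 32.5 F [ 0.6 -0.5  0.9] rot [-1.800e+02  1.000e-02 -1.233e+01]
```

View pics/w2.png

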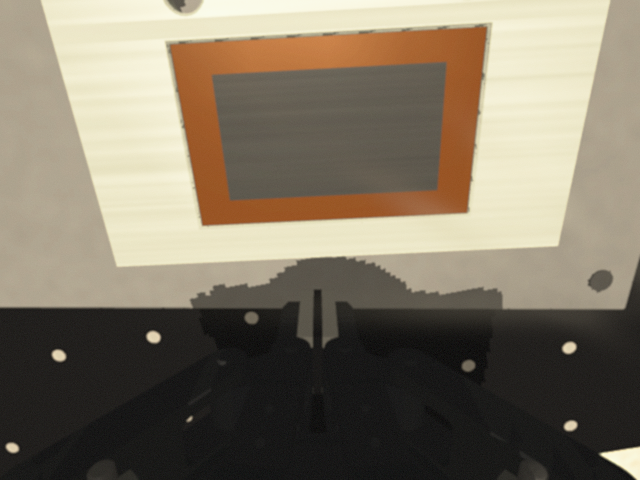

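The fingertips stand on the near side, clear of the frame's near edge (rows ~248-265). I'll lower and push.

```bash
python3 -m creep '{"translation":[[0,0,4],[0,0,3],[0,0,0],[2,0,0],[2,0,0],[2,0,0],[2,0,0],[2,0,0],[0,0,0]],"rotation":[[0,0,0],[0,0,0],[0,0,0],[0,0,0],[0,0,0],[0,0,0],[0,0,0],[0,0,0],[0,0,0]],"claw":[0,0,0,0,0,0,0,0,0]}'
python3 fx.py
python3 -m creep '{"translation":[[2,0,0],[2,0,0],[2,0,0],[2,0,0],[0,0,0]],"rotation":[[0,0,0],[0,0,0],[0,0,0],[0,0,0],[0,0,0]],"claw":[0,0,0,0,0]}'
python3 fx.py
```

```text
time: 5.85
tool_pos: [483.1, -62.4, 25.0]
tcp_rot: [180.0, 0.1, -12.4]
ft_force: [0.0, 0.4, -0.3]
finger_gap: 0.1
t 5.85 fix -97.91 -18.92 z 24.95 F [ 0.   0.4 -0.3] rot [ 1.800e+02  7.000e-02 -1.239e+01]
time: 6.35
tool_pos: [490.3, -63.8, 24.6]
tcp_rot: [-180.0, 0.1, -12.4]
ft_force: [-3.1, 0.7, 0.8]
finger_gap: 0.0
t 6.35 fix -90.6 -18.8 z 24.6 F [-3.1  0.7  0.8] rot [-1.7999e+02  1.4000e-01 -1.2390e+01]
```

Contact at about 3 N. Pushing on.

```bash
python3 -m creep '{"translation":[[1.5,0,0],[1.5,0,0],[1.5,0,0],[1.5,0,0],[0,0,0]],"rotation":[[0,0,0],[0,0,0],[0,0,0],[0,0,0],[0,0,0]],"claw":[0,0,0,0,0]}'
python3 - <<'E'
from fx import *
cur()
s=snapshot("top");crop(s,220,110,420,270,4,"pics/t3.png")
E
```

```text
time: 6.85
tool_pos: [496.8, -65.4, 24.8]
tcp_rot: [180.0, 0.1, -12.4]
ft_force: [-1.3, 1.0, -0.9]
finger_gap: 0.0
t 6.85 fix -83.94 -18.9 z 24.81 F [-1.3  1.  -0.9] rot [ 1.800e+02  6.000e-02 -1.239e+01]
```

View pics/t3.png

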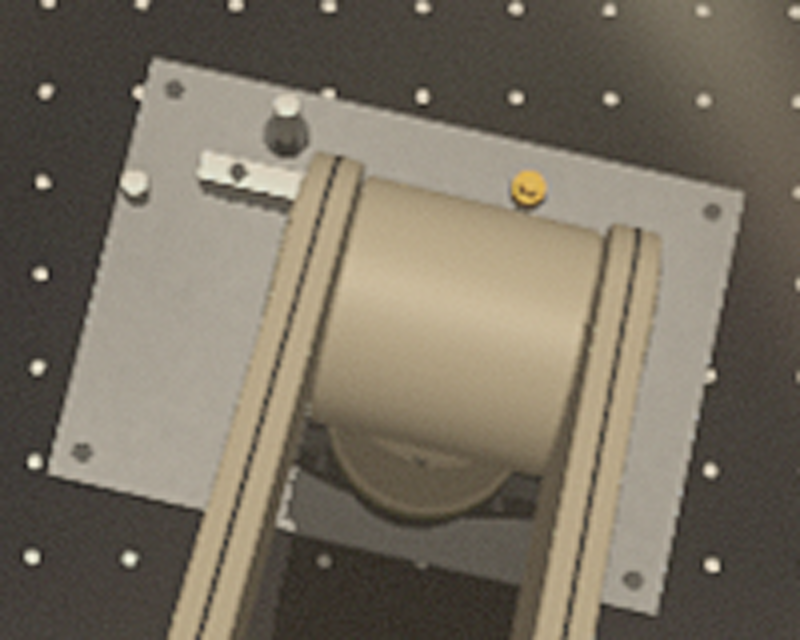

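The arm hides the frame in the top view, so force and the scene and wrist views will have to do. Continuing in 1 mm rows.

```bash
python3 -m creep '{"translation":[[1,0,0],[1,0,0],[0,0,0]],"rotation":[[0,0,0],[0,0,0],[0,0,0]],"claw":[0,0,0]}'
python3 -m creep '{"translation":[[1,0,0],[0,0,0]],"rotation":[[0,0,0],[0,0,0]],"claw":[0,0]}'
python3 - <<'E'
from fx import *
cur()
s=snapshot("scene");crop(s,250,210,460,380,3.8,"pics/s4.png")
s=snapshot("wrist");cv2.imwrite("pics/w4.png",s["frame"][:,:,::-1])
E
```

```text
time: 7.2
tool_pos: [498.5, -65.7, 24.8]
tcp_rot: [180.0, 0.1, -12.4]
ft_force: [-1.2, 1.1, -1.7]
finger_gap: 0.1
time: 7.4
tool_pos: [499.4, -65.9, 24.8]
tcp_rot: [-180.0, 0.1, -12.4]
ft_force: [-1.9, 0.7, -0.9]
finger_gap: 0.3
t 7.4 fix -81.29 -18.84 z 24.79 F [-1.9  0.7 -0.9] rot [-1.800e+02  9.000e-02 -1.239e+01]
```

View pics/s4.png

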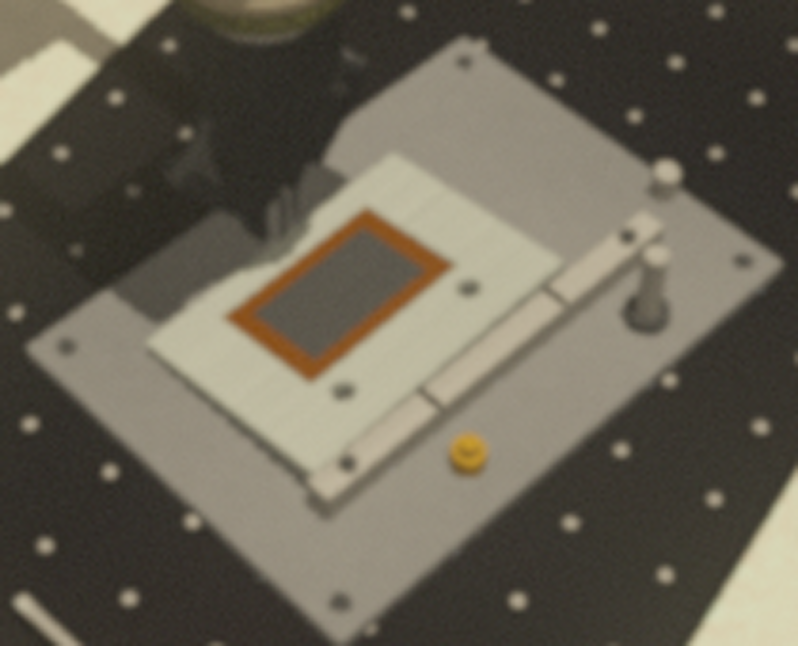

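View pics/w4.png

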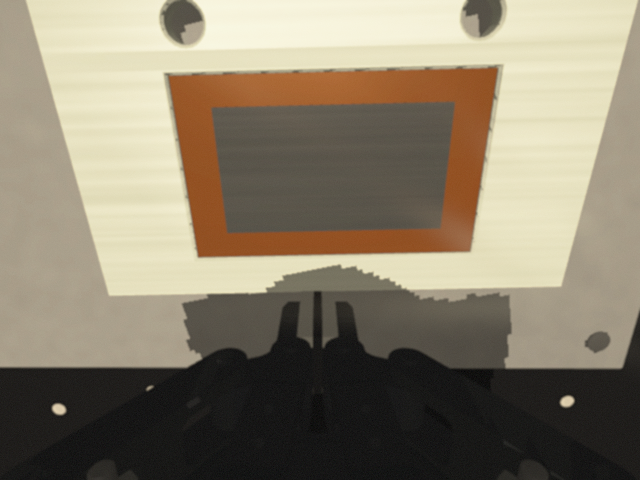

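The frame is almost at the fence. Its near edge runs from (108,295) to (560,286), so about 1° is left. I'll push on until the force rises.

```bash
for i in 1 2; do :; done
python3 -m creep '{"translation":[[0.7,0,0],[0,0,0]],"rotation":[[0,0,0],[0,0,0]],"claw":[0,0]}'
python3 -m creep '{"translation":[[0.7,0,0],[0,0,0]],"rotation":[[0,0,0],[0,0,0]],"claw":[0,0]}'
python3 fx.py
```

```text
time: 7.7
tool_pos: [499.6, -65.8, 24.7]
tcp_rot: [-180.0, 0.1, -12.4]
ft_force: [-4.6, 1.8, 1.8]
finger_gap: 0.1
time: 7.9
tool_pos: [499.9, -65.8, 24.6]
tcp_rot: [-180.0, 0.2, -12.4]
ft_force: [-6.5, 3.3, 2.9]
finger_gap: -0.2
t 7.9 fix -80.78 -18.67 z 24.64 F [-6.5  3.3  2.9] rot [-179.98    0.2   -12.39]
```

```bash
python3 -m creep '{"translation":[[0.8,0,0],[0.5,0,0],[0,0,0]],"rotation":[[0,0,0],[0,0,0],[0,0,0]],"claw":[0,0,0]}'
python3 - <<'E'
from fx import *
cur()
s=snapshot("wrist");cv2.imwrite("pics/w5.png",s["frame"][:,:,::-1])
s=snapshot("scene");crop(s,250,210,460,380,3.8,"pics/s5.png")
E
```

```text
time: 8.2
tool_pos: [500.4, -65.8, 24.5]
tcp_rot: [-180.0, 0.3, -12.4]
ft_force: [-11.3, 4.3, 6.9]
finger_gap: -0.1
t 8.2 fix -80.31 -18.52 z 24.51 F [-11.3   4.3   6.9] rot [-179.97    0.3   -12.38]
```

View pics/w5.png

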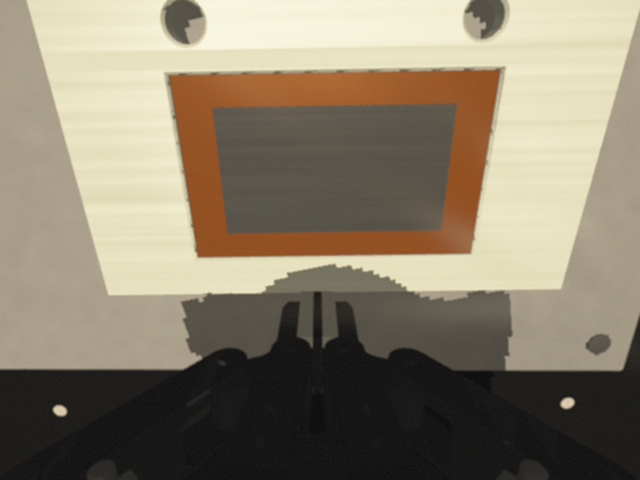

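View pics/s5.png

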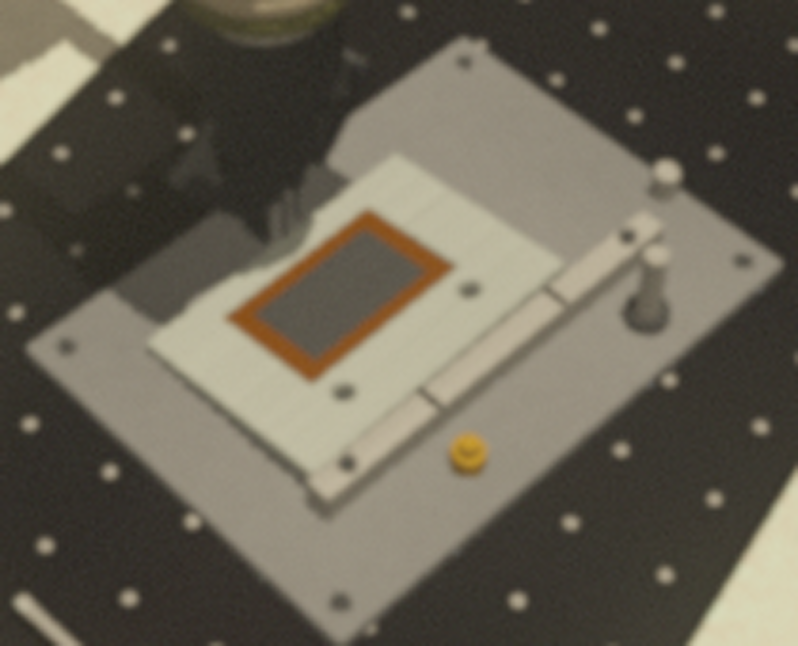

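It's at the fence: near edge (108,295) to (560,289), about 0.6° left, and the scene view shows the holed edge along the fence. I'll back off, go round to the right side, and push left from there.

```bash
python3 -m creep '{"translation":[[-6,0,0],[-10,0,0],[0,0,-25],[0,30,-20],[0,40,0],[10,48,0],[46,0,0],[28,0,0],[0,0,0],[0,0,0]],"rotation":[[0,0,0],[0,0,0],[0,0,0],[0,0,0],[0,0,0],[0,0,0],[0,0,0],[0,0,0],[0,0,0],[0,0,0]],"claw":[0,0,0,0,0,0,0,0,0,0]}'
python3 - <<'E'
from fx import *
cur()
s=snapshot("wrist");cv2.imwrite("pics/w6.png",s["frame"][:,:,::-1]);pickle.dump(s,open("w6.pkl","wb"))
need([*w(-20,-138),50],Y)
E
```

```text
time: 9.3
tool_pos: [543.1, -196.5, 69.7]
tcp_rot: [180.0, 0.1, -12.4]
ft_force: [0.1, 0.4, 0.7]
finger_gap: -0.1
t 9.3 fix -10.44 -136.97 z 69.66 F [0.1 0.4 0.7] rot [ 1.7999e+02  8.0000e-02 -1.2390e+01]
trans(cur tool) [-8.9  1.3 19.6] rot [0.0001 0.0019 0.0012] trans(target axes) [-9.   1.3 19.6]
```

View pics/w6.png

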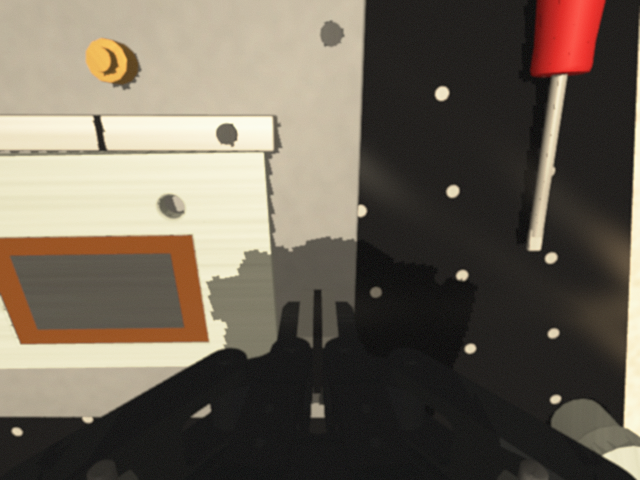

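Fence, right hole (172,206) and right pin line (100,133) are all in view. Measuring the remaining travel.

```bash
python3 - <<'E'
from fx import *
from meas import tofix
s=pickle.load(open("w6.pkl","rb"));c=np.array([*C,0])
for n,u,v,z in [("hR",172,206,38),("mark",100,133,42),("fence near top",190,152,42),("FRcorner",265,152,40),("NR?",205,366,30)]:
    p=onz(s,u,v,z);p=tofix(c,Y,p);print(n,p.round(1))
E
python3 -m creep '{"translation":[[-9,-1,20],[0,0,15],[0,0,10],[0,0,0]],"rotation":[[0,0,0],[0,0,0],[0,0,0],[0,0,0]],"claw":[0,0,0,0]}'
python3 fx.py
```

```text
hR [ 24.8 -70.1  38. ]
mark [ 58.2 -44.4  42. ]
fence near top [ 50.2 -82.4  42. ]
FRcorner [  50.  -114.9   40. ]
NR? [-70.3 -74.7  30. ]
time: 9.75
tool_pos: [533.5, -192.9, 23.4]
tcp_rot: [-180.0, 0.2, -12.4]
ft_force: [0.6, 0.7, 0.4]
finger_gap: 0.1
t 9.75 fix -20.54 -135.51 z 23.41 F [0.6 0.7 0.4] rot [-179.98    0.19  -12.38]
```

```bash
python3 -m creep '{"translation":[[0,-2,-1.3],[0,-2,0],[0,-2,0],[0,-2,0],[0,-2,0],[0,-2,0],[0,-2,0],[0,0,0]],"rotation":[[0,0,0],[0,0,0],[0,0,0],[0,0,0],[0,0,0],[0,0,0],[0,0,0],[0,0,0]],"claw":[0,0,0,0,0,0,0,0]}'
python3 - <<'E'
from fx import *
cur()
s=snapshot("wrist");cv2.imwrite("pics/w7.png",s["frame"][:,:,::-1]);pickle.dump(s,open("w7.pkl","wb"))
E
```

```text
time: 10.55
tool_pos: [537.7, -179.7, 26.2]
tcp_rot: [180.0, 0.1, -12.4]
ft_force: [-0.6, -2.2, 1.0]
finger_gap: -0.0
t 10.55 fix -19.33 -121.75 z 26.19 F [-0.6 -2.2  1. ] rot [ 1.7999e+02  7.0000e-02 -1.2390e+01]
```

View pics/w7.png

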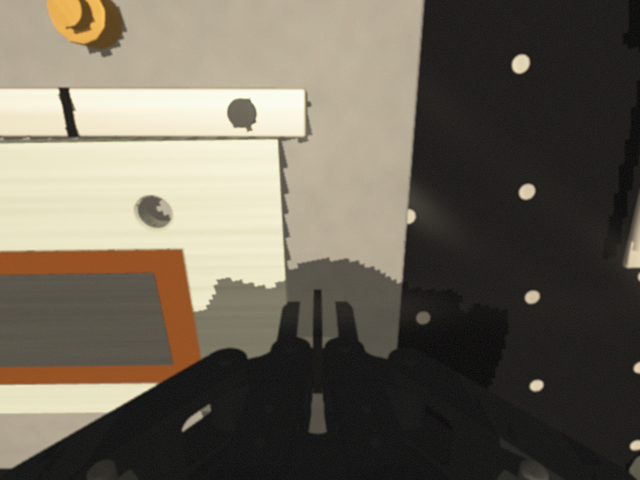

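Contact at 2.3 N. The hole is at (153,211), the pin line at (67,113), and the frame stays along the fence.

```bash
cat > m2.py <<'E'
from fx import *
from meas import tofix
def go(f,l):
    s=pickle.load(open(f,"rb"));c=np.array([*C,0])
    for n,u,v,z in l: print(n,tofix(c,Y,onz(s,u,v,z)).round(1))
E
python3 -c "
from m2 import *
go('w7.pkl',[('hR',153,211,38),('mark',67,113,42),('fenceL',20,138,42),('frameFR',280,140,40)])"
python3 -m creep '{"translation":[[0,-1.5,0],[0,-1.5,0],[0,-1.5,0],[0,-1.5,0],[0,-1.5,0],[0,-1.5,0],[0,0,0]],"rotation":[[0,0,0],[0,0,0],[0,0,0],[0,0,0],[0,0,0],[0,0,0],[0,0,0]],"claw":[0,0,0,0,0,0,0]}'
python3 - <<'E'
from fx import *
cur()
s=snapshot("wrist");cv2.imwrite("pics/w8.png",s["frame"][:,:,::-1]);pickle.dump(s,open("w8.pkl","wb"))
E
```

```text
hR [ 25.  -64.9  38. ]
mark [ 57.9 -43.7  42. ]
fenceL [ 50.2 -27.   42. ]
frameFR [  49.6 -110.5   40. ]
time: 11.3
tool_pos: [539.6, -170.7, 26.1]
tcp_rot: [-180.0, 0.1, -12.4]
ft_force: [-1.1, -2.8, 1.6]
finger_gap: -0.1
t 11.3 fix -19.42 -112.51 z 26.09 F [-1.1 -2.8  1.6] rot [-1.7999e+02  8.0000e-02 -1.2380e+01]
```

View pics/w8.png

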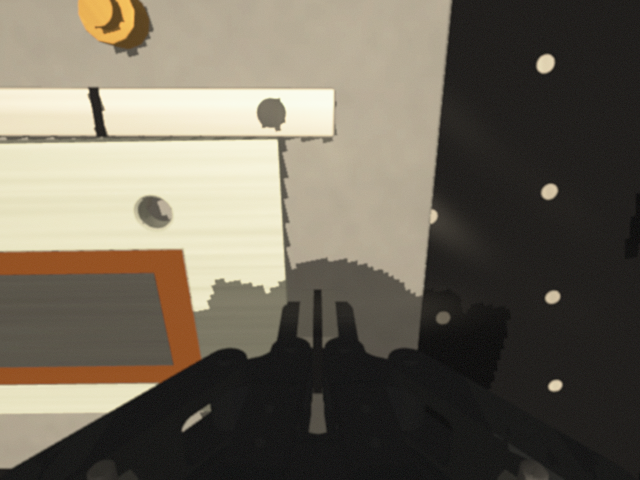

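The frame follows the tool, with the hole still at (153,211) and about 12 mm left. Another 8 mm.

```bash
python3 -m creep '{"translation":[[0,-1.5,0],[0,-1.5,0],[0,-1.5,0],[0,-1.5,0],[0,-1.5,0],[0,-0.5,0],[0,0,0]],"rotation":[[0,0,0],[0,0,0],[0,0,0],[0,0,0],[0,0,0],[0,0,0],[0,0,0]],"claw":[0,0,0,0,0,0,0]}'
python3 - <<'E'
from fx import *
cur()
s=snapshot("wrist");cv2.imwrite("pics/w9.png",s["frame"][:,:,::-1]);pickle.dump(s,open("w9.pkl","wb"))
s=snapshot("scene");crop(s,250,210,460,380,3.8,"pics/s9.png")
E
```

```text
time: 12.05
tool_pos: [541.0, -162.3, 25.6]
tcp_rot: [-179.9, 0.1, -12.4]
ft_force: [-0.4, 0.6, 0.5]
finger_gap: -0.0
t 12.05 fix -19.87 -104.07 z 25.63 F [-0.4  0.6  0.5] rot [-1.7994e+02  1.3000e-01 -1.2380e+01]
```

View pics/w9.png

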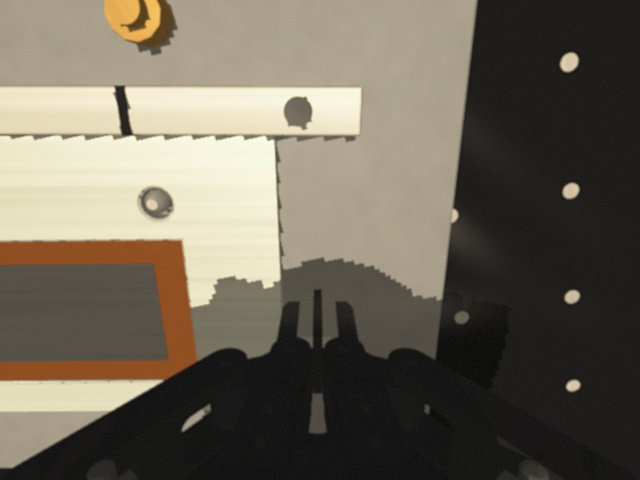

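View pics/s9.png

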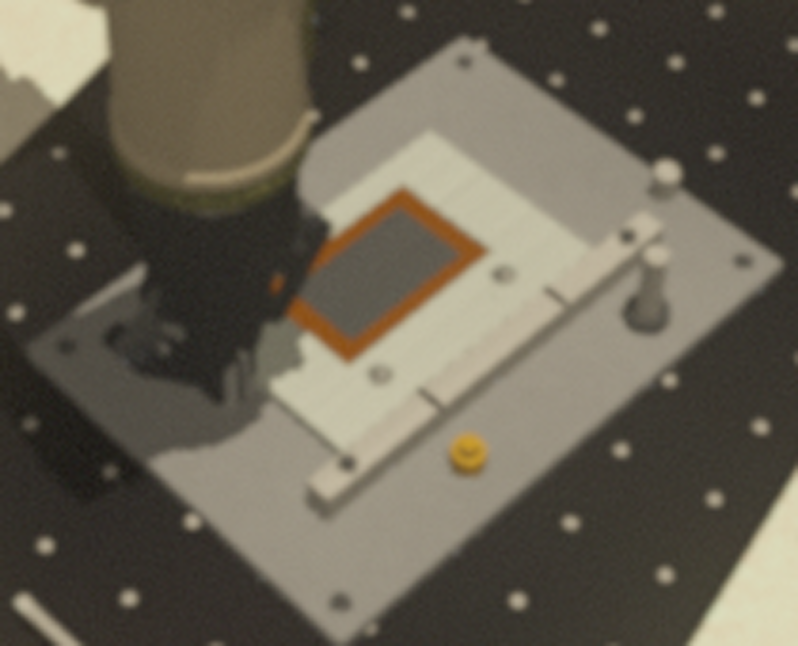

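It dropped: the force is gone, and the pin tip shows inside the hole at (155,202). I'll retract and check from above.

```bash
python3 -m creep '{"translation":[[0,6,0],[0,14,0],[0,0,-30],[0,0,-45],[0,-35,-30],[0,-45,-15],[0,-40,0],[0,0,0],[0,0,0]],"rotation":[[0,0,0],[0,0,0],[0,0,0],[0,0,0],[0,0,0],[0,0,0],[0,0,0],[0,0,0],[0,0,0]],"claw":[0,0,0,0,0,0,0,0,0]}'
python3 - <<'E'
from fx import *
cur()
s=snapshot("wrist");cv2.imwrite("pics/w10.png",s["frame"][:,:,::-1]);pickle.dump(s,open("w10.pkl","wb"))
s=snapshot("scene");crop(s,250,210,460,380,3.8,"pics/s10.png");pickle.dump(s,open("s10.pkl","wb"))
E
```

```text
time: 13.05
tool_pos: [562.8, -65.7, 146.0]
tcp_rot: [180.0, 0.1, -12.3]
ft_force: [0.8, -0.0, -0.4]
finger_gap: -0.3
t 13.05 fix -19.39 -5.0 z 146.0 F [ 0.8 -0.  -0.4] rot [ 1.7997e+02  8.0000e-02 -1.2300e+01]
```

View pics/w10.png

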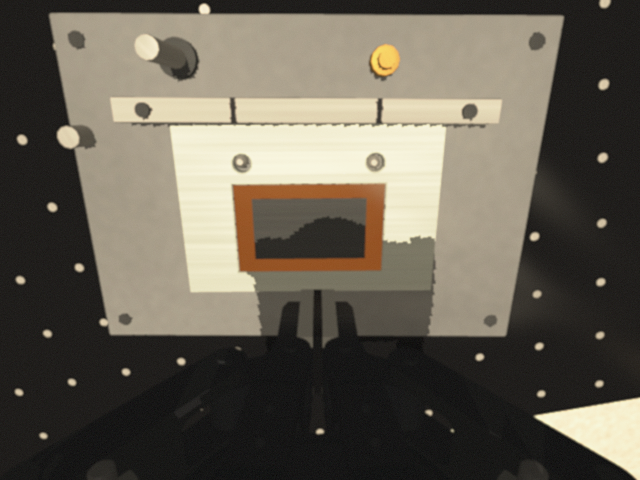

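View pics/s10.png

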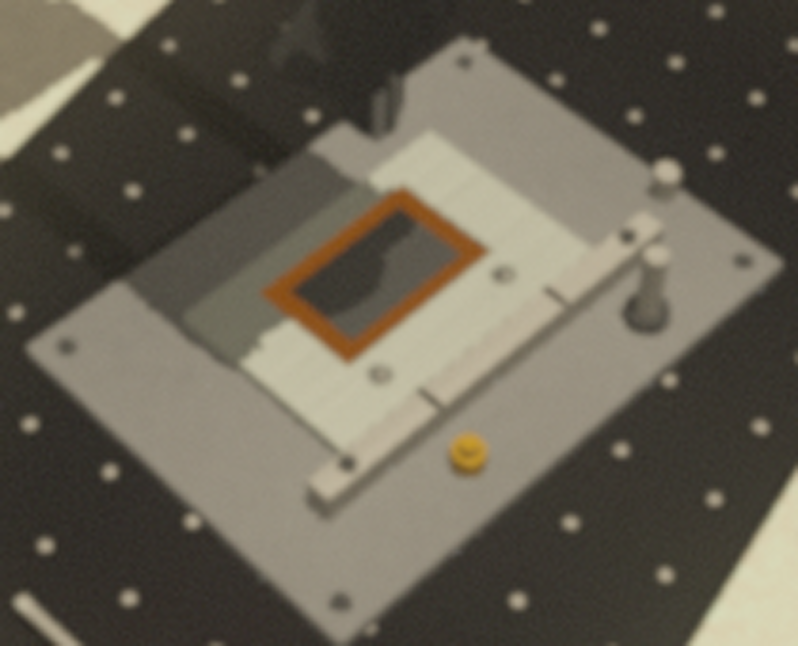

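Both holes, (241,163) and (375,162), now show the pin tips, and the frame is square to the fence. I'll check flatness numerically, lift away to the side and compare the bystanders.

```bash
python3 - <<'E'
from m2 import *
a=pickle.load(open("w10.pkl","rb"));b=pickle.load(open("s10.pkl","rb"));c=np.array([*C,0])
S=lambda p:(250+(p[0]+.5)/3.8-.5,210+(p[1]+.5)/3.8-.5)
go("w10.pkl",[("FL",171,126,30),("FR",445,126,30),("NR",432,290.5,30),("NL",191,293,30),("hL",241,163,30),("hR",375,162,30),("mL",233,111,42),("mR",380,111,42),("glass rim",233,185,29),("rimFR",385,184,29)])
for n,p,q in [("NL",(191,293),(429,131)),("hL",(241,163),(504,274)),("hR",(375,162),(380,374)),("bFL",(51,14),(783,262)),("bFR",(563,16),(341,643)),("bNR",(506,335),(27,347))]:
    print(n,tofix(c,Y,tri([(a,*p),(b,*S(q))])).round(1))
E
python3 -m creep '{"translation":[[0,0,-45],[-10,0,-40],[-40,-10,0],[-30,-40,0],[-30,-40,0],[0,-49,0],[0,-49,0],[0,-49,0],[0,-49,0],[0,0,0]],"rotation":[[0,0,0],[0,0,0],[0,0,0],[0,0,0],[0,0,0],[0,0,0],[0,0,0],[0,0,0],[0,0,0],[0,0,0]],"claw":[0,0,0,0,0,0,0,0,0,0]}'
python3 - <<'E'
from fx import *
cur()
s=snapshot("top");crop(s,90,80,490,320,2,"pics/t11.png")
d=pickle.load(open("s0.pkl","rb"));crop(d["top"],90,80,490,320,2,"pics/t0c.png")
cv2.imwrite("pics/diff.png",cv2.resize(cv2.absdiff(s["frame"],d["top"]["frame"])[80:320,90:490,::-1],None,fx=2,fy=2))
E
```

```text
FL [48.2 89.1 30. ]
FR [ 48.7 -89.5  30. ]
NR [-70.  -92.5  30. ]
NL [-72.5  88.2  30. ]
hL [24.4 45.  30. ]
hR [ 25.3 -45.   30. ]
mL [57.7 45.6 42. ]
mR [ 58.  -44.7  42. ]
glass rim [ 9.3 51.5 29. ]
rimFR [ 10.3 -52.8  29. ]
NL [-69.8  87.6  32.2]
hL [25.1 45.9 29.1]
hR [ 26.2 -44.5  29.9]
bFL [115.4 162.1  18.5]
bFR [ 115.3 -157.8   21.3]
bNR [-111.8 -157.7   23.3]
time: 14.15
tool_pos: [517.1, 240.8, 229.8]
tcp_rot: [-180.0, 0.2, -12.2]
ft_force: [-0.3, -1.2, 0.2]
finger_gap: -0.1
t 14.15 fix -130.04 284.5 z 229.82 F [-0.3 -1.2  0.2] rot [-179.96    0.19  -12.24]
```

View pics/t11.png

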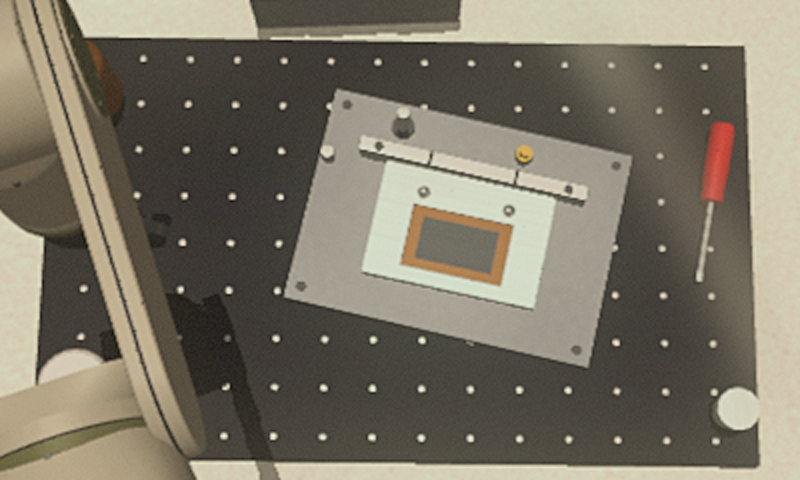

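View pics/diff.png

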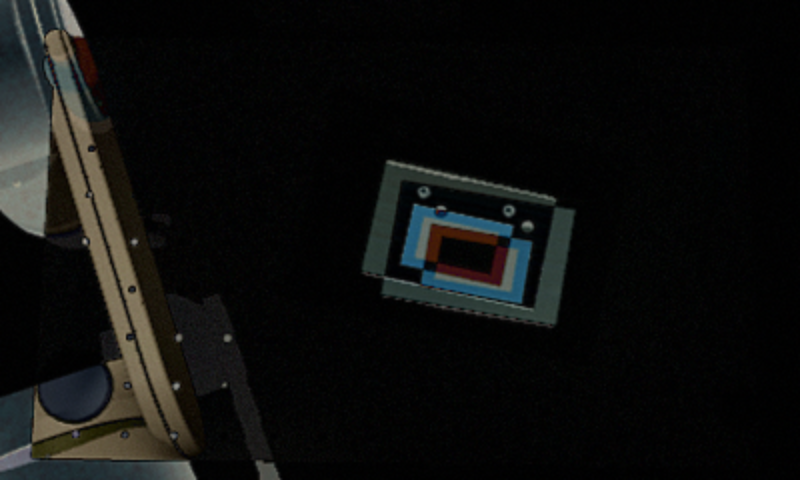

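The top picture shows the frame squared against the fence with both pins in its holes. The difference picture shows no change in anything visible except the frame, but the arm hides the bottle and wafer box. I'll check those in the scene view.

```bash
python3 -m creep '{"translation":[[0,0,0],[0,0,0],[0,0,0]],"rotation":[[0,0,0],[0,0,0],[0,0,0]],"claw":[0,0,0]}'
python3 - <<'E'
from fx import *
s=snapshot("scene");cv2.imwrite("pics/s12.png",s["frame"][:,:,::-1])
E
```

```text
time: 14.5
tool_pos: [517.2, 235.8, 231.5]
tcp_rot: [-180.0, 0.1, -12.5]
ft_force: [0.0, 0.6, 0.4]
finger_gap: -0.2
```

View pics/s12.png

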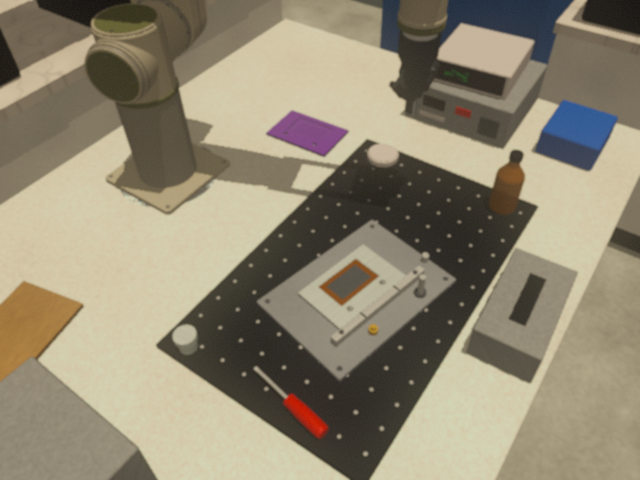

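The bottle (507,185) and wafer box (383,155) are where they were, and the hand is clear.

```bash
python3 -c "
from bench import *
print(hand_in())"
```

```text
the job is handed in; nothing more can be done
None
```

The mask frame now lies on the fixture base with both holes over the pins. I pushed its near edge up to the fence with the shut fingertips (12 N at most on the wrist sensor). Then I pushed its right edge left along the fence (about 3 N) until it dropped. I handed in at about 14.5 s of the 48 s allowed.

**Checks that agreed:**
- **Holes:** measured at fixture (24.4, 45.0) and (25.3, -45.0) mm; the pins are at (25, ±45).
- **Squareness:** the frame lies square along the fence, and the pin tips show in both holes.
- **Flatness:** the rim round the holes measured 29–30 mm high, and 30 mm is flat on the base.
- **Surroundings:** the fingers were only ever lowered beside the frame's edges, away from the glass. The bystanders look unmoved, and the hand is clear.

**Small disagreements:**
- The near-left corner triangulated at 32 mm high instead of 30, and the base corners at 18.5–23.3 mm instead of 22. I put both down to the 2 mm calibration and picking pixels by eye.
- My first 175° turn hit the last joint's limit at the start pose and shifted the tool sideways in free air. I corrected it before reaching in.

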